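# Sweep the injector nuts into the wash basket and hold the bath lid open

### The job

Pick up the push block and with it sweep the three loose injector nuts along the drain board and over its open end into the wash basket, without touching the nuts with the gripper, and leave the push block standing free on the drain board. Then raise the ultrasonic bath's lid with the gripper (it has a bar handle) and hold it open at 60 degrees so that a colleague can lower the basket in: the lid falls shut by itself, so finish while still holding it. Leave the jar, the bottle and the standing injector where they are.

Things in the scene. Friction and masses are not known exactly. Their poses are not given: they have to be found in the camera images.
- lid (a joint): angle of the bath's lid in rad: 0 = shut (level), grows as the front edge rises; 1.047 = 60 degrees open; a stop at 1.4. No spring and hardly any friction: the lid falls shut from every angle when let go. The lid is a metal plate 150 mm (hinge to front edge) by 240 mm by 8 mm, about 0.5 kg, lying level on the bath at 0.
- lid_bar (a point): middle of the lid's bar handle: a round steel bar 12 mm thick, parallel to the hinge (lid's y), 120 mm long, 200 mm from the hinge axis and 50 mm ahead of the lid's front edge, joined to it by a 12 mm arm at each end (108 mm free between the arms). With the lid shut it is 134 mm above the bench, with a free gap of 44 mm between bar and bath front and nothing under it.
- lid_pivot (a point): point on the lid's hinge axis, mid width, 134 mm above the bench; it does not move. At lid angle a the bar's middle is at 200 mm * (-cos a) along the bath's x and +200 mm * sin a in height from here.
- bath: small stainless ultrasonic bath, fixed: open box 150 mm (x) by 240 mm (y) by 130 mm high with a blue control panel on its front (-x) face. Origin at the centre of its underside on the bench; hinge along the top rear (+x) edge, so the lid opens away from the robot. Yaw varies, and it may stand left or right of the drain board.
- board: steel drain board, fixed: level plate 210 mm (x) by 172 mm (y), top 45 mm above the bench, with a rim 14 mm high and 6 mm thick along each long side (160 mm free between the rims); both ends are open. Origin on the bench (z = 0) under the middle of the end next to the basket; the plate runs from x = -210 mm (end near the robot) to x = 0 in its own frame, +x points to the basket.
- basket: shallow metal wash basket, fixed, standing against the +x end of the board: open box 125 mm (x) by 172 mm (y) by 40 mm high, walls and floor 4 mm. Origin at the centre of its underside on the bench; axes as the board's.
- pusher: push block, loose, about 0.3 kg, the only tool: white plastic foot 50 mm (x) by 140 mm (y) by 34 mm high with flat upright faces, and on its middle an upright wooden grip 24 mm (x) by 80 mm (y) that reaches from 34 to 100 mm above the underside. Origin at the centre of its underside, z up. Same front and back; at the start it stands on the bench, foot lengthwise roughly along world x.
- pusher_grip (a point): point in the middle of the push block's wooden grip, 78 mm above its underside
- nut0: dark steel hexagon injector nut, solid, 30 mm across flats (35 mm across corners), 18 mm high, 70 g, lying flat on the drain board between 50 and 115 mm from the basket end. Origin at its centre.
- nut1: second nut, like nut0
- nut2: third nut, like nut0
- jar: bystander: amber jar with black cap, 56 mm across, 85 mm tall, origin at the centre of its underside; between bath and basket, towards the rear
- bottle: bystander: white bottle, 64 mm across, 150 mm tall, origin at the centre of its underside; at the outer left of the work
- injector: bystander: steel injector body standing upright, 40 mm across, 115 mm tall, origin at the centre of its underside; at the outer right of the work

How it is judged:
By the outcome, as a careful person would: the job done as asked, in the order asked, and still so for the second after the job is handed in, while the arm keeps its last pose, push and grip.
It also fails if it takes over 61 s, if anything falls off the work surface, if the arm or the gripper's body presses on something with over 40 N, if the wrist force passes 120 N, or if a joint passes its speed limit or range.

### The arm

A 6-joint arm with a two-finger parallel gripper is mounted at the origin on the work surface. World frame = base frame: x ahead of the robot, y to its left, z up, the work surface at z = 0. Lengths are in mm, angles in degrees, forces in N, time in s.
With the tool pointing down it reaches from about 300 to 850 mm from the base axis. Payload 4.2 kg.
Tool frame: the origin (TCP) lies on the centre line of the jaws, within the pads' length; the fingertips stand 14 mm ahead of it and the grasp point (between the pads) lies 5 mm behind it (env.finger_overhang is the z of the fingertips in the tool frame, in mm); z points along the fingers, y is the line along which they close (so a half turn about z gives the same grasp; the last joint's range is limited). The gripper opens to 91 mm and grips with 3 to 60 N. Pads are 32 mm wide; open, the fingers measure 118 mm over their backs; the gripper's body (76 mm by 178 mm) begins 60 mm behind the grasp point.
Start: joints at [-75.229, 18.312, 89.639, -0, 72.044, -1.146], TCP at [157.691, -552.97, 227.976] pointing down, gripper open.
Joint ranges: [-177.97, 177.97], [-48.28, 115.42], [12.27, 149.76], [-77.06, 257.06], [2.81, 150.46], [-146.56, 146.56]. Speed limits (degrees/s): [147.25, 147.25, 180, 180, 180, 180].

### API

Orientations are given as [roll, pitch, yaw] about the fixed x, y, z axes, in that order (R = Rz(yaw) Ry(pitch) Rx(roll)).
In Python, from workcell import sensors, viewer, env gives the robot as it stands. The module is installed in compiled form; this text tells all that it offers.
- The arm moves only by the tool step_arm, never from a script. Its argument "plan" is one flat list of numbers, 6 for each row, row after row: the shift along the tool's x, y, z in cm, then the turn, a rotation vector about the tool's x, y, z in rad. In form: [x, y, z, wx, wy, wz, x, y, z, wx, wy, wz, ...]. A call has 1 to 5 rows; each row shifts and turns the commanded pose from where the row before left it, along the tool's axes as they then stand; what a row does not reach is not made up. A row lasts 1/12 s, in which the tool goes at most 41.7 mm and 7.16 degrees, less where a joint would pass 70% of its speed; a pose out of reach is approached as far as the arm can. A call is refused whole if a number of a shift passes 4.17 or a number of a turn 0.125, either way. A call with a gripper value outside its range is refused whole. "hand" is the finger opening in cm, from 0 to 9.12, set as the call begins (left out, the last holds). The fingers move at their own pace and stop on an object; "newtons" is the grip in N (left out, the last holds). Time passes only in rows, so rows that do not move let the fingers close. It gives the time, the measured TCP pose, the force, the opening and the grip force at its end, in the units of the state.
- sensors.state(): the state, without advancing time (a new reading comes with each control period).
- viewer.grab_frame(name): name is "scene" or "side" or "wrist"; returns a dict with "img" (480x640x3 uint8, red, green, blue), "fx", "fy", "cx", "cy" (pixels), "k1" (the pictures are not rectified: a ray, as slopes to the right and down, at radius r is drawn at 1 + k1 r^2 times it, then the intrinsics apply), "position" and "attitude" of the camera in the world. Camera axes: x right, y down, z forward; pixel columns grow to the right and rows downward; lengths in mm; the calibration is good to about 2 mm. A picture is of the moment at which its call begins. There is no depth.
- env.job_done(): hands the job in; it is judged then, once.
Trained networks look in a picture, given as the dict that the camera call returned (one of the last four; its "shot" number tells which), for a name from the list of things; names that differ only in an ending like _2 or _b are one class to them, and where a whole thing is asked for, a point or a joint stands for the part that bears it (a point fixed in the world has none). Each returns a list of dicts, best first, with "score" (0 to 1); they miss things now and then, are a little off and sometimes report something else, mostly with a low value. They report only what shows in the picture. A call takes as long as a camera call.
- viewer.boxes_of(name, picture): "location" ([column, row] in pixels, amid what is visible of it).
- viewer.pinpoint(name, picture): "location" ([column, row] in pixels: a listed point, or the origin of a listed thing).
The state is a dict: "time_s": time; "qpos": joint angles; "qvel": joint speeds; "effort": joint torques, N m; "ee_pos": TCP position; "ee_rot": TCP orientation; "force": force on the tool from outside, world axes, zero at the start; "torque": the same for the moment, N m; "gripper_width": finger opening in mm; "gripper_force": force on a finger pad.
Only numpy, scipy, OpenCV 4.12 (cv2) and the standard library are available. Lean on these libraries where they do the work, as an engineer would, in place of code of your own. Each camera call takes 0.05 s, during which the arm holds its last target. There are 200 camera calls.

## Working session

There is one attempt and no reset: what is moved stays moved. The work goes in short steps, Python scripts to look and compute and a tool call to move; the robot and the scene stay as the last step left them, time stands still between calls to the robot, and variables do not carry over. Pictures are saved under pics/ and viewed, at most 10 in all, crops included, and the job is handed in when it is done.

Besides the shell and the picture viewer there is one more tool, called after ">>>" in YAML: its name, and indented under it one key for each argument. step_arm: Moves the arm, as the interface text tells. Its arguments: {"type":"object","properties":{"plan":{"type":"array","items":{"type":"number"}},"hand":{"type":"number"},"newtons":{"type":"number"}},"required":["plan"]}

```bash
mkdir -p pics
cat > h.py <<'E'
import numpy as np, cv2
from scipy.spatial.transform import Rotation as R
from workcell import sensors, viewer, env
def rot(a):
    a=np.array(a,float)
    if a.shape==(3,3): return a
    if a.size==4: return R.from_quat(a).as_matrix()
    return R.from_euler('xyz',a.ravel(),degrees=True).as_matrix()
def ray(p,px):
    d=np.array([(px[0]-p['cx'])/p['fx'],(px[1]-p['cy'])/p['fy']]);u=d.copy()
    for _ in range(20): u=d/(1+p['k1']*(u@u))
    v=rot(p['attitude'])@np.array([u[0],u[1],1]);return np.array(p['position'],float),v/np.linalg.norm(v)
def onz(p,px,z):
    o,v=ray(p,px);return o+v*(z-o[2])/v[2]
def proj(p,X):
    c=rot(p['attitude']).T@(np.array(X,float)-p['position']);u=c[:2]/c[2];u=u*(1+p['k1']*(u@u))
    return u*[p['fx'],p['fy']]+[p['cx'],p['cy']]
def tri(prs):
    A=0;b=0
    for p,px in prs:
        o,v=ray(p,px);M=np.eye(3)-np.outer(v,v);A=A+M;b=b+M@o
    return np.linalg.solve(A,b)
def save(p,n): cv2.imwrite('pics/'+n,p['img'][:,:,::-1])
E
python3 - <<'E'
from h import *
S={n:viewer.grab_frame(n) for n in('scene','side')}
for n,p in S.items():
    save(p,n+'1.png');print(n,p['position'],p['attitude'],p['fx'],p['k1'])
Z=dict(lid_bar=134,lid_pivot=134,bath=0,board=0,basket=0,pusher=0,pusher_grip=78,nut0=54,jar=0,bottle=0,injector=0)
for k,z in Z.items():
    for n,p in S.items():
        for d in viewer.pinpoint(k,p)[:3]:
            print(k,n,np.round(d['location']),round(d['score'],2),np.round(onz(p,d['location'],z)))
print(sensors.state())
E
```

```text
scene [1312.97769141  778.57848244 1092.89646876] [-132.23815232    1.00893324  135.03497995] 559.4322283214101 -0.13787571044751548
side [ 174.687262    819.34298072 1002.44445479] [-134.24218285    0.76035854 -155.2858043 ] 522.1096927439495 0.04128816186821445
lid_bar scene [284. 180.] 0.77 [ 474. -232.  134.]
lid_bar side [389. 189.] 0.92 [ 476. -244.  134.]
lid_pivot scene [218. 205.] 0.71 [ 677. -277.  134.]
lid_pivot side [322. 164.] 0.7 [ 686. -274.  134.]
lid_pivot side [400. 174.] 0.27 [ 470. -316.  134.]
bath scene [250. 231.] 0.76 [ 598. -256.    0.]
bath side [343. 212.] 0.65 [ 608. -251.    0.]
board scene [376. 320.] 0.89 [594. 233.   0.]
board side [269. 337.] 0.78 [595. 223.   0.]
basket scene [355. 332.] 0.56 [658. 221.   0.]
basket side [244. 323.] 0.68 [668. 213.   0.]
pusher scene [353. 246.] 0.86 [435.   9.   0.]
pusher scene [382. 276.] 0.3 [466. 144.   0.]
pusher scene [227. 185.] 0.27 [ 503. -487.    0.]
pusher side [365. 290.] 0.67 [442.   1.   0.]
pusher side [315. 317.] 0.58 [522. 127.   0.]
pusher_grip scene [350. 226.] 0.64 [443.   3.  78.]
pusher_grip s
[... 754 characters left out ...]
4 [ 507. -506.    0.]
{'time_s': 1.2, 'qpos': array([-7.52283977e+01,  1.83113985e+01,  8.96391310e+01,  2.04515117e-03,
        7.20430283e+01, -1.14638224e+00]), 'qvel': array([ 0.05131436,  0.00519486,  0.06102825,  0.08903914, -0.03061006,
       -0.0754834 ]), 'effort': array([-1.13079230e-03, -4.12358630e+01, -2.32229233e+01,  7.27812527e-02,
        3.76263040e-02,  9.72549742e-06]), 'ee_pos': array([ 157.71172221, -552.96828368,  227.98006874]), 'ee_rot': array([ 1.79993520e+02, -1.81632425e-03,  1.59173542e+01]), 'force': array([-0.61848205, -0.13892061, -0.57481965]), 'torque': array([-0.03418838, -0.00371231, -0.03626539]), 'gripper_force': 0.0, 'gripper_width': 91.16583770548725}
```

View pics/scene1.png

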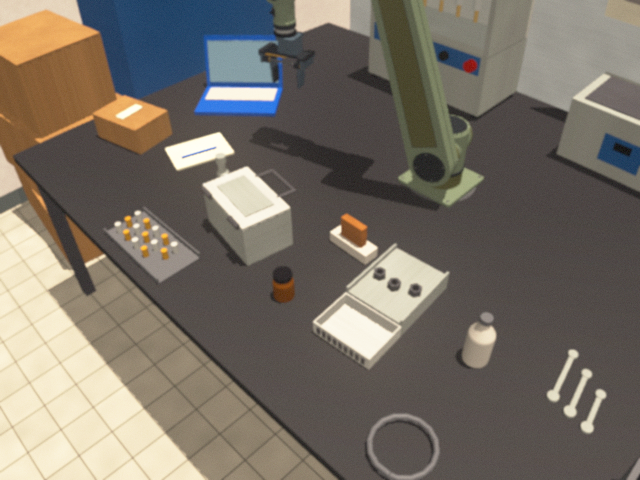

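View pics/side1.png

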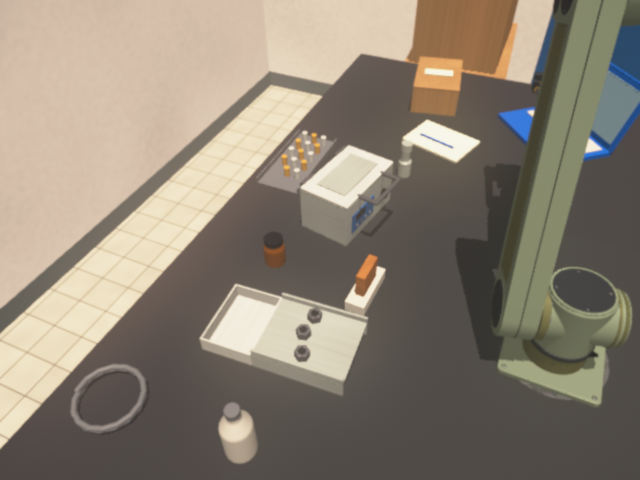

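The pictures show the bath at right (bar near scene 284,180), the push block (353,246), the board with three nuts (380–415, 272–291), and the basket beyond (355,332). This agrees with the network results. I'll move towards the block and look from near.

>>> step_arm:
  plan: [2.7, -2.9, -0.4, 0, 0, 0, 2.7, -2.9, -0.4, 0, 0, 0, 2.7, -2.9, -0.4, 0, 0, 0, 2.7, -2.9, -0.4, 0, 0, 0, 2.7, -2.9, -0.4, 0, 0, 0]

```text
time_s: 1.62
ee_pos: [248.1, -374.8, 248.2]
ee_rot: [180.0, -0.0, 15.9]
force: [0.5, 0.3, -1.0]
gripper_width: 91.3
gripper_force: 0.0
```

>>> step_arm:
  plan: [2.7, -2.9, -0.4, 0, 0, 0, 2.7, -2.9, -0.4, 0, 0, 0, 2.7, -2.9, -0.4, 0, 0, 0, 2.7, -2.9, -0.4, 0, 0, 0, 2.7, -2.9, -0.4, 0, 0, 0]

```text
time_s: 2.03
ee_pos: [338.2, -198.3, 268.4]
ee_rot: [180.0, -0.0, 15.9]
force: [1.0, -0.1, -0.1]
gripper_width: 91.3
gripper_force: 0.0
```

>>> step_arm:
  plan: [2.7, -2.9, -0.4, 0, 0, 0, 2.7, -2.9, -0.4, 0, 0, 0, 2.7, -2.9, -0.4, 0, 0, 0, 2.7, -2.9, -0.4, 0, 0, 0, 0, 0, 0, 0, 0, 0]

```text
time_s: 2.45
ee_pos: [412.7, -53.4, 284.8]
ee_rot: [-179.9, -0.3, 16.4]
force: [0.2, 0.3, 0.3]
gripper_width: 91.2
gripper_force: 0.0
```

Run:
```python
from h import *
w=viewer.grab_frame('wrist');save(w,'wrist1.png')
print(w['position'],w['attitude'],w['fx'],w['k1'],sensors.state()['ee_pos'],sensors.state()['ee_rot'])
for k,z in dict(pusher=0,pusher_grip=78,nut0=54,board=0,basket=0).items():
    for d in viewer.pinpoint(k,w)[:3]: print(k,np.round(d['location']),round(d['score'],2),np.round(onz(w,d['location'],z)))
```

```text
[483.45558596 -32.49553886 441.92883555] [ 1.65032675e+02  5.67995056e-02 -7.36289574e+01] 341.0951469211737 0.005937987245150563 [411.15775896 -56.07523601 284.32239666] [ 1.79990964e+02 -7.25525220e-02  1.63078834e+01]
pusher [279. 170.] 0.78 [442.  12.   0.]
pusher_grip [272. 176.] 0.97 [442.   9.  78.]
nut0 [40. 52.] 0.75 [493. 270.  54.]
nut0 [269. 175.] 0.7 [439.  16.  54.]
nut0 [146.  69.] 0.63 [508. 165.  54.]
```

View pics/wrist1.png

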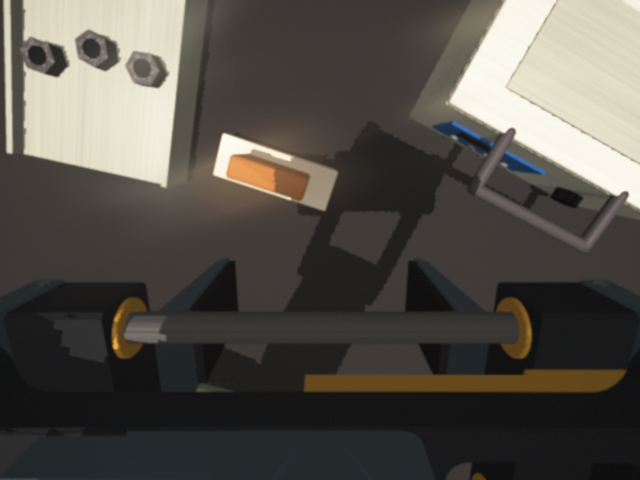

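The wrist view shows the push block (foot corners 225,135 / 338,172 / 325,211), the board's near end at (8,153)–(165,186) with the nuts at top left, and the bar corners at (478,188) and (588,245). I'll compute positions from these.

Run:
```python
from h import *
from workcell import viewer
w=viewer.grab_frame('wrist'); print(w['position'])
def P(n,pts,z):
    for q in pts: print(n,q,np.round(onz(w,q,z),1))
def ang(a,b,z):
    d=onz(w,b,z)-onz(w,a,z);print('ang',np.degrees(np.arctan2(d[1],d[0])),np.linalg.norm(d))
P('foot',[(225,135),(338,172),(325,211),(214,173)],34);ang((225,135),(338,172),34);ang((214,173),(325,211),34)
P('rimR',[(166,186),(187,0)],59);ang((166,186),(187,0),59)
P('rimL',[(8,153)],59);ang((8,153),(5,0),59);P('plate near end',[(23,153),(160,184)],45);ang((23,153),(160,184),45)
P('bar',[(478,188),(588,245)],134);ang((478,188),(588,245),134)
P('bath top',[(447,104)],134)
# edge of basket seen in scene/side
g=cv2.resize(w['img'][0:260,0:220],None,fx=2.3,fy=2.3,interpolation=2)
S={n:viewer.grab_frame(n) for n in('scene','side')}
a=cv2.resize(S['scene']['img'][240:370,305:455],(400,347),interpolation=2)
b=cv2.resize(S['side']['img'][280:400,195:375],(400,267),interpolation=2)
c=np.zeros((347,800,3),np.uint8);c[:,:400]=a;c[:267,400:]=b
cv2.imwrite('pics/board.png',c[:,:,::-1])
```

```text
[480.85908765 -39.30932072 440.52338911]
foot (225, 135) [462.8  69.1  34. ]
foot (338, 172) [458.2 -66.5  34. ]
foot (325, 211) [409.5 -64.6  34. ]
foot (214, 173) [417.5  73.   34. ]
ang -91.96710448370528 135.72875475601026
ang -93.32415782224464 137.82893076527878
rimR (166, 186) [392.9 114.5  59. ]
rimR (187, 0) [576.8 122.8  59. ]
ang 2.560642692800894 184.11845047146272
rimL (8, 153) [381.7 283.3  59. ]
ang 3.097600019740653 146.7643375537761
plate near end (23, 153) [382.6 279.2  45. ]
plate near end (160, 184) [390.  127.2  45. ]
ang -87.20235984552693 152.1950271097499
bar (478, 188) [ 484.3 -184.3  134. ]
bar (588, 245) [ 462.8 -303.4  134. ]
ang -100.21880479628624 121.03868837220536
bath top (447, 104) [ 542.4 -131.9  134. ]
```

View pics/board.png

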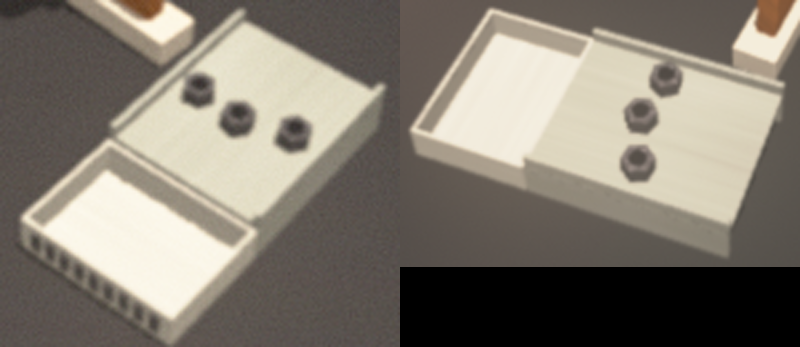

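Run:
```python
from h import *
S={n:viewer.grab_frame(n) for n in('scene','side')}
w=dict(S['scene']);i=viewer.grab_frame('wrist')
w={k:i[k] for k in('fx','fy','cx','cy','k1')};w['position']=np.array([483.45558596,-32.49553886,441.92883555]);w['attitude']=[1.65032675e+02,5.67995056e-02,-7.36289574e+01]
foot=[onz(w,q,34)[:2] for q in[(225,135),(338,172),(325,211),(214,173)]]
print('foot',np.round(foot,1),np.mean(foot,0))
for z,L in((59,[(166,186),(187,0),(8,153),(5,0)]),(134,[(478,188),(588,245)])):
    print(z,np.round([onz(w,q,z)[:2] for q in L],1))
Q=dict(scene=[(396.1,244.5),(448.2,273),(347,288),(400.6,323.2)],side=[(367.4,318.7),(343.5,380.7),(282.8,293.9),(251.3,350.6)])
for n in Q: print(n,np.round([onz(S[n],q,59)[:2] for q in Q[n]],1))
print('tri',np.round([tri([(S['scene'],a),(S['side'],b)]) for a,b in zip(Q['scene'],Q['side'])],1))
s=sensors.state();print(s['ee_pos'],s['ee_rot'],i['position'],i['attitude'])
for k,z in dict(pusher=0,pusher_grip=78,nut0=54,lid_bar=134,lid_pivot=134).items():
    for d in viewer.pinpoint(k,i)[:3]: print(k,np.round(d['location']),round(d['score'],2),np.round(onz(i,d['location'],z)))
save(i,'wrist2.png')
```

```text
foot [[466.   77.5]
 [462.7 -58.7]
 [413.9 -57.2]
 [420.4  80.9]] [440.76619476  10.63941366]
59 [[395.2 122.3]
 [580.  132.8]
 [382.1 292.1]
 [529.4 302.1]]
134 [[ 489.6 -176.9]
 [ 469.3 -296.2]]
scene [[396.2 129.2]
 [386.5 294.7]
 [605.5 142.2]
 [600.2 310.2]]
side [[391.9 125. ]
 [380.  291.2]
 [599.4 138.4]
 [587.6 305.4]]
tri [[392.5 125.1  56. ]
 [381.1 290.4  53.9]
 [601.3 137.1  54.1]
 [591.9 302.6  48.4]]
[409.66950998 -59.46017457 283.95176531] [ 1.79993965e+02 -1.84788849e-03  1.58355616e+01] [481.12802931 -38.91497652 440.70557548] [ 1.64777215e+02 -4.98305323e-02 -7.41773066e+01]
pusher [272. 165.] 0.72 [442.  14.   0.]
pusher_grip [262. 172.] 0.73 [439.  13.  78.]
nut0 [88. 45.] 0.83 [512. 214.  54.]
nut0 [34. 47.] 0.8 [494. 267.  54.]
nut0 [139.  62.] 0.76 [510. 163.  54.]
lid_bar [525. 212.] 0.67 [ 476. -233.  134.]
```

View pics/wrist2.png

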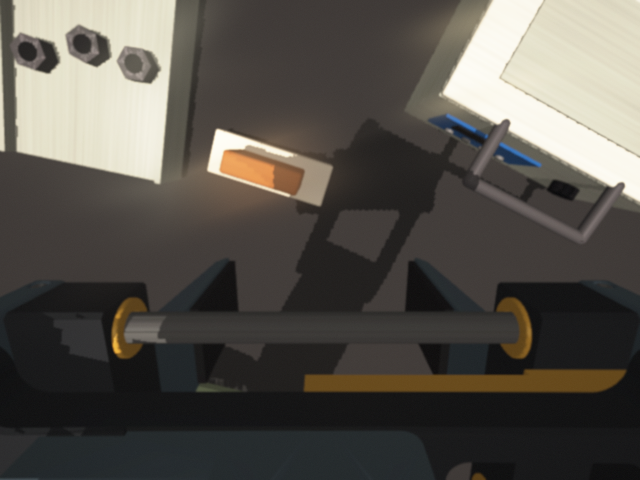

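The second wrist picture agrees with the first: block centre about (440.5, 11.5) with its long side along world y, board yaw about 3.3°. So gripper yaw ≈ 88° for the grasp.

```bash
cat >> h.py <<'E'
def plan(p0,y0,p1,y1,n):
    """rows of tool-down moves from (p0,yaw0) to (p1,yaw1)"""
    dy=np.radians(y1-y0);out=[];p=np.array(p0,float);y=np.radians(y0)
    wz=round(-dy/n,3)
    for i in range(n):
        t=np.array(p0)+(np.array(p1)-p0)*(i+1)/n
        M=R.from_euler('xyz',[np.pi,0,y]).as_matrix()
        s=np.round(M.T@(t-p)/10,2);p=p+M@s*10;y-=wz
        out.append([float(v) for v in s]+[0,0,wz])
    for i in range(0,n,5): print(sum(out[i:i+5],[]))
    print('end',np.round(p,1),np.degrees(y))
E
python3 - <<'E'
from h import *
plan([409.7,-59.5,284],15.85,[440.5,11.5,150],88,11)
E
```

```text
[0.45, -0.54, 1.22, 0, 0, np.float64(-0.114), 0.5, -0.5, 1.22, 0, 0, np.float64(-0.114), 0.56, -0.42, 1.21, 0, 0, np.float64(-0.114), 0.6, -0.37, 1.22, 0, 0, np.float64(-0.114), 0.64, -0.29, 1.22, 0, 0, np.float64(-0.114)]
[0.67, -0.22, 1.22, 0, 0, np.float64(-0.114), 0.69, -0.14, 1.22, 0, 0, np.float64(-0.114), 0.7, -0.06, 1.22, 0, 0, np.float64(-0.114), 0.7, 0.02, 1.21, 0, 0, np.float64(-0.114), 0.7, 0.1, 1.22, 0, 0, np.float64(-0.114)]
[0.68, 0.18, 1.22, 0, 0, np.float64(-0.114)]
end [440.5  11.5 150. ] 87.69890750940525
```

>>> step_arm:
  plan: [0.45, -0.54, 1.22, 0, 0, -0.114, 0.5, -0.5, 1.22, 0, 0, -0.114, 0.56, -0.42, 1.21, 0, 0, -0.114, 0.6, -0.37, 1.22, 0, 0, -0.114, 0.64, -0.29, 1.22, 0, 0, -0.114]

```text
time_s: 3.72
ee_pos: [424.0, -26.2, 222.5]
ee_rot: [180.0, -0.0, 48.9]
force: [-0.6, 0.2, -0.1]
gripper_width: 91.2
gripper_force: 0.0
```

>>> step_arm:
  plan: [0.67, -0.22, 1.22, 0, 0, -0.114, 0.69, -0.14, 1.22, 0, 0, -0.114, 0.7, -0.06, 1.22, 0, 0, -0.114, 0.7, 0.02, 1.21, 0, 0, -0.114, 0.7, 0.1, 1.22, 0, 0, -0.114]

```text
time_s: 4.13
ee_pos: [438.0, 6.1, 161.6]
ee_rot: [180.0, 0.0, 81.6]
force: [-0.8, -0.0, 0.6]
gripper_width: 91.0
gripper_force: 0.0
```

>>> step_arm:
  plan: [0.68, 0.18, 1.22, 0, 0, -0.114, 0, 0, 0, 0, 0, 0, 0, 0, 0, 0, 0, 0]

```text
time_s: 4.38
ee_pos: [440.4, 12.3, 149.7]
ee_rot: [-179.9, 0.0, 87.6]
force: [-0.5, -1.0, 0.6]
gripper_width: 91.7
gripper_force: 0.0
```

```bash
sed -i 's/wz=round(-dy\/n,3)/wz=float(round(-dy\/n,3))/' h.py
python3 - <<'E'
from h import *
w=viewer.grab_frame('wrist');save(w,'wrist3.png')
s=sensors.state();print(s['ee_pos'],s['ee_rot'],s['qpos'],w['position'])
for k,z in dict(pusher=0,pusher_grip=78).items():
    for d in viewer.pinpoint(k,w)[:2]: print(k,np.round(d['location']),round(d['score'],2),np.round(onz(w,d['location'],z)))
for c in [(-25,-70),(-25,70),(25,70),(25,-70)]: print(proj(w,[440.5+c[0],11.5+c[1],34]).round())
E
```

```text
[440.79672794  12.06904853 150.24967171] [1.79992167e+02 1.54685057e-02 8.76326805e+01] [ 8.54866094e-02  1.03646376e+01  1.13025615e+02 -1.89125086e-02
  5.66025858e+01  2.46321430e+00] [443.82626347  86.88566833 306.40176281]
pusher [322. 230.] 0.76 [441.  12.   0.]
pusher_grip [322. 255.] 0.85 [441.  13.  78.]
pusher_grip [477. 455.] 0.47 [ 564. -168.   78.]
[296. 318.]
[285. 155.]
[350. 152.]
[353. 316.]
```

View pics/wrist3.png

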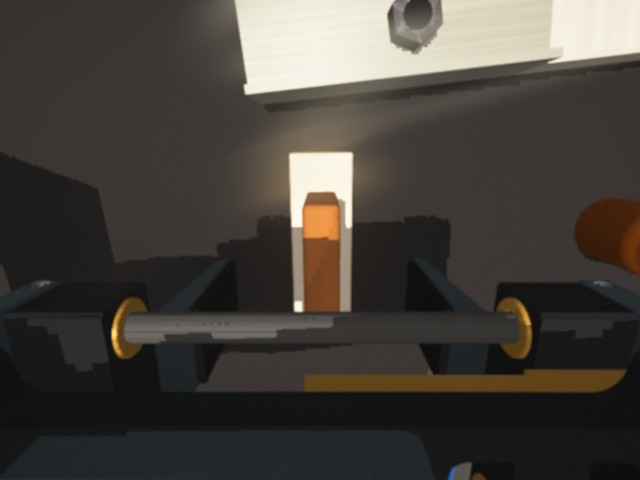

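The block sits centred and square between the fingers, with its grip at (321,250). I'll descend and grip.

>>> step_arm:
  plan: [0, 0, 2.5, 0, 0, 0, 0, 0, 2.5, 0, 0, 0, 0, 0, 1.8, 0, 0, 0, 0, 0, 1.0, 0, 0, 0, 0, 0, 0, 0, 0, 0]

```text
time_s: 4.95
ee_pos: [439.4, 11.8, 70.7]
ee_rot: [-179.8, 0.0, 87.7]
force: [0.6, -0.5, 0.2]
gripper_width: 91.3
gripper_force: 0.0
```

>>> step_arm:
  plan: [0, 0, 0, 0, 0, 0, 0, 0, 0, 0, 0, 0, 0, 0, 0, 0, 0, 0, 0, 0, 0, 0, 0, 0, 0, 0, 0, 0, 0, 0]
  hand: 1.6
  newtons: 40

```text
time_s: 5.37
ee_pos: [441.1, 12.1, 72.6]
ee_rot: [179.9, 0.0, 87.8]
force: [-0.0, -0.0, 0.3]
gripper_width: 61.0
gripper_force: 0.0
```

>>> step_arm:
  plan: [0, 0, 0, 0, 0, 0, 0, 0, 0, 0, 0, 0, 0, 0, 0, 0, 0, 0, 0, 0, 0, 0, 0, 0]

```text
time_s: 5.7
ee_pos: [440.6, 12.2, 72.0]
ee_rot: [180.0, 0.0, 87.8]
force: [-0.0, -0.2, 0.4]
gripper_width: 34.0
gripper_force: 0.0
```

Run:
```python
from h import *
w=viewer.grab_frame('wrist')
a,b=[np.array([440.8,12.1,150.2]),0]
w2=dict(w);w2['position']=np.array([443.826,86.886,306.4])
for q in[(248,88),(562,50)]: print(onz(w2,q,59))
y=np.radians(3.3)
s=sensors.state();print(s['ee_pos'],s['ee_rot'],s['gripper_width'],s['gripper_force'])
print('target',np.array([597.5,219.5])-168*np.array([np.cos(y),np.sin(y)]))
```

```text
[396.43990346 126.11143587  59.        ]
[602.84097554 140.6903944   59.        ]
[440.5927625   12.16117969  71.94714649] [1.79998885e+02 5.01481199e-03 8.77691349e+01] 29.87174870364976 0.0
target [429.77857481 209.82924347]
```

>>> step_arm:
  plan: [0, 0, 0, 0, 0, 0, 0, 0, 0, 0, 0, 0, 0, 0, 0, 0, 0, 0, 0, 0, 0, 0, 0, 0, 0, 0, 0, 0, 0, 0]

```text
time_s: 6.17
ee_pos: [440.5, 12.2, 71.9]
ee_rot: [-180.0, 0.0, 87.8]
force: [-0.4, 0.3, -1.3]
gripper_width: 23.8
gripper_force: 40.0
```

>>> step_arm:
  plan: [0, 0, -1, 0, 0, 0, 0, 0, -2, 0, 0, 0, 0, 0, -2, 0, 0, 0, 0, 0, -2, 0, 0, 0, 0, 0, -1.5, 0, 0, 0]

```text
time_s: 6.58
ee_pos: [440.6, 12.1, 157.9]
ee_rot: [180.0, 0.0, 87.8]
force: [0.5, 0.2, -1.8]
gripper_width: 23.6
gripper_force: 40.0
```

Run:
```python
from h import *
s=sensors.state();print(s['ee_pos'],s['ee_rot'],s['gripper_width'],s['gripper_force'],s['force'])
plan([440.6,12.2,157],87.8,[431,212,157],93.4,10)
```

```text
[440.64850973  12.13346416 157.91877999] [1.79972568e+02 6.05927074e-03 8.77665690e+01] 23.615719883427264 39.98375058174133 [ 0.50704257  0.17336922 -1.84053694]
[1.99, -0.17, -0.0, 0, 0, -0.01, 2.0, -0.16, -0.0, 0, 0, -0.01, 1.99, -0.13, -0.0, 0, 0, -0.01, 2.0, -0.11, -0.0, 0, 0, -0.01, 2.0, -0.09, -0.0, 0, 0, -0.01]
[2.0, -0.08, -0.0, 0, 0, -0.01, 2.0, -0.05, -0.0, 0, 0, -0.01, 2.0, -0.03, -0.0, 0, 0, -0.01, 2.0, -0.01, -0.0, 0, 0, -0.01, 2.0, 0.0, 0.0, 0, 0, -0.01]
end [431. 212. 157.] 93.52957795130824
```

>>> step_arm:
  plan: [1.99, -0.17, 0, 0, 0, -0.01, 2.0, -0.16, 0, 0, 0, -0.01, 1.99, -0.13, 0, 0, 0, -0.01, 2.0, -0.11, 0, 0, 0, -0.01, 2.0, -0.09, 0, 0, 0, -0.01]

```text
time_s: 7.0
ee_pos: [435.3, 112.8, 156.4]
ee_rot: [-179.9, 0.0, 90.6]
force: [0.2, -0.1, -3.8]
gripper_width: 23.7
gripper_force: 40.0
```

>>> step_arm:
  plan: [2.0, -0.08, 0, 0, 0, -0.01, 2.0, -0.05, 0, 0, 0, -0.01, 2.0, -0.03, 0, 0, 0, -0.01, 2.0, -0.01, 0, 0, 0, -0.01, 2.0, 0, 0, 0, 0, -0.01]

```text
time_s: 7.42
ee_pos: [430.5, 212.7, 156.2]
ee_rot: [-179.9, 0.0, 93.5]
force: [0.2, -0.2, -3.3]
gripper_width: 23.8
gripper_force: 40.0
```

>>> step_arm:
  plan: [0, 0, 0, 0, 0, 0, 0, 0, 0, 0, 0, 0, 0, 0, 0, 0, 0, 0]

```text
time_s: 7.67
ee_pos: [430.6, 211.4, 156.4]
ee_rot: [-179.9, 0.1, 93.5]
force: [-0.5, 0.3, -4.0]
gripper_width: 23.9
gripper_force: 40.0
```

Run:
```python
from h import *
w=viewer.grab_frame('wrist');save(w,'wrist4.png')
s=sensors.state();print(s['ee_pos'],s['ee_rot'],w['position'],w['attitude'])
c=np.zeros((600,800,3),np.uint8)
c[:300,:400]=cv2.resize(w['img'],(400,300),interpolation=3)
S={n:viewer.grab_frame(n) for n in('scene','side')}
c[300:,:400]=cv2.resize(S['scene']['img'][225:345,310:470],(400,300),interpolation=2)
c[300:,400:]=cv2.resize(S['side']['img'][270:390,225:385],(400,300),interpolation=2)
c[:300,400:]=cv2.resize(w['img'][40:240,180:446],(400,300),interpolation=2)
cv2.imwrite('pics/hover.png',c[:,:,::-1])
```

```text
[430.73687891 211.20732367 156.47255196] [-1.79936856e+02  5.51512488e-02  9.34746453e+01] [426.44078822 286.10769677 313.02842683] [1.64646696e+02 4.39597423e-02 3.52209444e+00]
```

View pics/hover.png

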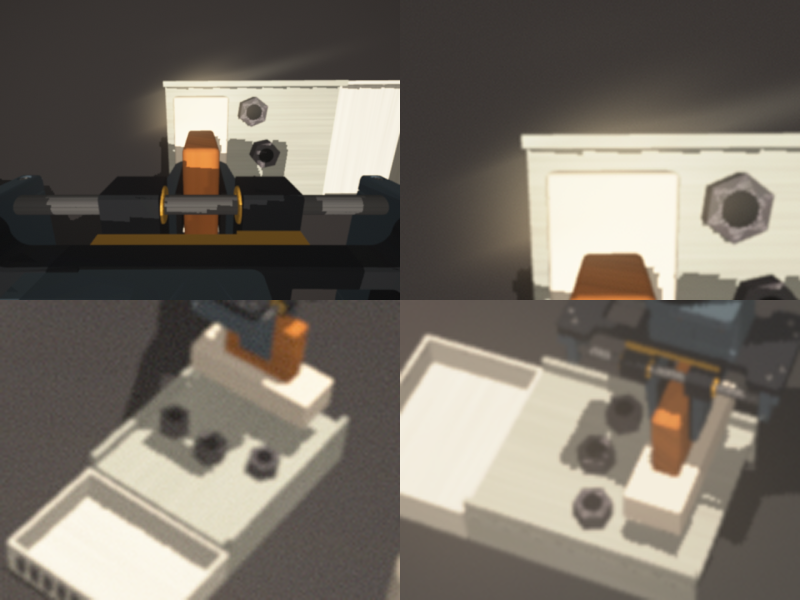

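The hover picture shows the block held level and parallel to the left rim (rim top edge at wrist row about 130, foot edge at row about 154), with the nuts clear ahead of it. I'll check the gap numerically.

Run:
```python
from h import *
w=viewer.grab_frame('wrist');print(w['position'])
M=np.array([[np.cos(np.radians(3.5)),np.sin(np.radians(3.5))],[-np.sin(np.radians(3.5)),np.cos(np.radians(3.5))]])
c=np.array([430.8,211.3])
for n,q,z in[('rimL',(261,130),59),('rimR',(446,131.3),59),('footL',(278.4,154.4),118.5),('footR',(365,154.4),118.5)]:
    P=onz(w,q,z)[:2];print(n,P.round(1),(M@(P-c)).round(1))
for d in viewer.pinpoint('nut0',w)[:3]: print(d['score'],(M@(onz(w,d['location'],54)[:2]-c)).round(1))
for y in (-70,70): print(proj(w,np.r_[M.T@[25,y]+c,118.5]))
```

```text
[426.7998332  285.72762313 313.46420856]
rimL [383.4 293.9] [-42.2  85.3]
rimR [514.8 300.9] [89.3 84.3]
footL [403.4 279.7] [-23.2  69.9]
footR [451.3 282.6] [24.8 69.9]
0.85 [79.8 -1. ]
[358.33362266 371.82310291]
[365.30869667 154.16192628]
```

Rim and foot match the geometry within 1 mm. I'll lower the block and sweep.

>>> step_arm:
  plan: [-0.05, 0, 1.2, 0, 0, 0, 0, 0, 1.2, 0, 0, 0, 0, 0, 0.8, 0, 0, 0, 0, 0, 0.6, 0, 0, 0, 0, 0, 0, 0, 0, 0]

```text
time_s: 8.33
ee_pos: [430.4, 210.9, 117.8]
ee_rot: [-179.9, 0.1, 93.5]
force: [-0.5, -0.9, -3.0]
gripper_width: 23.8
gripper_force: 40.0
```

>>> step_arm:
  plan: [0, 0.6, 0, 0, 0, 0, 0, 1, 0, 0, 0, 0, 0, 1, 0, 0, 0, 0, 0, 1, 0, 0, 0, 0, -0.05, 1, 0, 0, 0, 0]

```text
time_s: 8.75
ee_pos: [478.2, 213.9, 119.2]
ee_rot: [-180.0, -0.0, 93.5]
force: [-3.2, -0.6, -2.3]
gripper_width: 24.0
gripper_force: 40.0
```

>>> step_arm:
  plan: [0, 1, 0, 0, 0, 0, 0, 1, 0, 0, 0, 0, 0, 1, 0, 0, 0, 0, 0, 0.8, 0, 0, 0, 0, 0, 0.8, 0, 0, 0, 0]

```text
time_s: 9.17
ee_pos: [523.8, 216.6, 118.8]
ee_rot: [-180.0, 0.0, 93.5]
force: [-2.2, -0.2, -2.0]
gripper_width: 23.6
gripper_force: 40.0
```

>>> step_arm:
  plan: [0, 0.7, 0, 0, 0, 0, 0, 0.6, 0, 0, 0, 0, 0, 0.6, 0, 0, 0, 0, 0, 0.6, 0, 0, 0, 0, 0, 0.6, 0, 0, 0, 0]

```text
time_s: 9.58
ee_pos: [554.5, 218.5, 118.8]
ee_rot: [-180.0, 0.0, 93.5]
force: [-0.7, -0.9, -3.1]
gripper_width: 24.2
gripper_force: 40.0
```

>>> step_arm:
  plan: [0, 0.6, 0, 0, 0, 0, 0, 0.6, 0, 0, 0, 0, 0, 0.6, 0, 0, 0, 0, 0, 0.6, 0, 0, 0, 0, 0, 0, 0, 0, 0, 0]

```text
time_s: 10.0
ee_pos: [579.9, 220.2, 119.1]
ee_rot: [179.8, -0.0, 93.5]
force: [0.6, 0.1, -3.1]
gripper_width: 24.0
gripper_force: 40.0
```

Run:
```python
from h import *
s=sensors.state();print(s['ee_pos'],s['ee_rot'],s['force'])
S={n:viewer.grab_frame(n) for n in('scene','side')}
for n,p in S.items():
  for d in viewer.pinpoint('nut0',p)[:4]: print(n,d['location'],d['score'],onz(p,d['location'],13).round())
c=np.zeros((300,800,3),np.uint8)
c[:,:400]=cv2.resize(S['scene']['img'][240:375,300:480],(400,300),interpolation=2)
c[:,400:]=cv2.resize(S['side']['img'][260:395,195:375],(400,300),interpolation=2)
cv2.imwrite('pics/swept.png',c[:,:,::-1])
```

```text
[579.93600771 220.15182772 119.09806838] [ 1.79841314e+02 -1.92174401e-02  9.34824367e+01] [ 0.59505329  0.13057496 -3.07245185]
scene [381.8, 336.8] 0.64 [633. 283.  13.]
scene [362.8, 325.1] 0.53 [638. 226.  13.]
scene [346.6, 313.7] 0.49 [639. 173.  13.]
side [242.8, 345.3] 0.76 [632. 276.  13.]
side [263.8, 309.0] 0.48 [640. 166.  13.]
side [253.4, 329.7] 0.46 [632. 229.  13.]
```

View pics/swept.png

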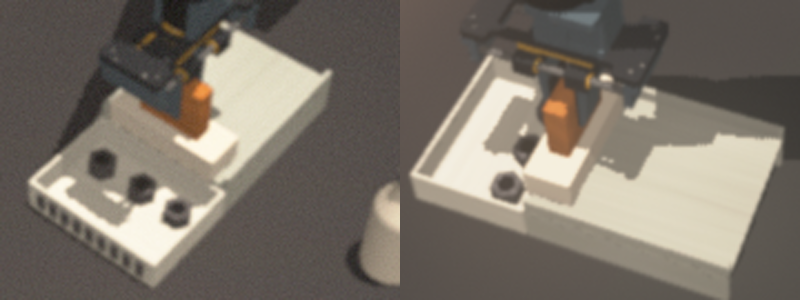

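All three nuts lie in the basket (scene ~347,314 / 363,325 / 382,337). I'll back the block up, set it down, release and rise.

>>> step_arm:
  plan: [0, -1, 0, 0, 0, 0, 0, -2, 0, 0, 0, 0, 0, -2.5, 0, 0, 0, 0, 0, -2.5, 0, 0, 0, 0, 0, -1, 0, 0, 0, 0]

```text
time_s: 10.62
ee_pos: [483.2, 213.5, 118.6]
ee_rot: [-179.7, 0.1, 93.5]
force: [-1.7, -0.1, -4.3]
gripper_width: 23.8
gripper_force: 40.0
```

>>> step_arm:
  plan: [0, 0, 0, 0, 0, 0, 0, 0, 0.1, 0, 0, 0, 0, 0, 0.1, 0, 0, 0, 0, 0, 0, 0, 0, 0]

```text
time_s: 10.95
ee_pos: [489.3, 214.6, 116.9]
ee_rot: [179.9, -0.0, 93.5]
force: [0.5, -0.2, -2.9]
gripper_width: 23.8
gripper_force: 40.0
```

>>> step_arm:
  plan: [0, 0, 0, 0, 0, 0, 0, 0, 0, 0, 0, 0, 0, 0, 0, 0, 0, 0, 0, 0, 0, 0, 0, 0, 0, 0, 0, 0, 0, 0]
  hand: 7

```text
time_s: 11.37
ee_pos: [488.4, 214.5, 117.1]
ee_rot: [180.0, -0.0, 93.5]
force: [-0.0, -0.7, -0.1]
gripper_width: 54.4
gripper_force: 0.0
```

>>> step_arm:
  plan: [0, 0, 0, 0, 0, 0, 0, 0, 0, 0, 0, 0, 0, 0, 0, 0, 0, 0, 0, 0, 0, 0, 0, 0, 0, 0, 0, 0, 0, 0]

```text
time_s: 11.78
ee_pos: [488.1, 214.5, 116.9]
ee_rot: [180.0, 0.0, 93.5]
force: [0.4, 0.4, 0.2]
gripper_width: 70.0
gripper_force: 0.0
```

>>> step_arm:
  plan: [0, 0, -2, 0, 0, 0, 0, 0, -3, 0, 0, 0, 0, 0, -3.5, 0, 0, 0, 0, 0, -3, 0, 0, 0, 0, 0, -1.5, 0, 0, 0]

```text
time_s: 12.2
ee_pos: [489.4, 215.1, 251.1]
ee_rot: [179.6, -0.1, 93.5]
force: [0.4, -0.4, 0.3]
gripper_width: 70.1
gripper_force: 0.0
```

Run:
```python
from h import *
s=sensors.state();print(s['ee_pos'],s['ee_rot'])
plan([488.2,214.5,247],93.5,[477,-236,240],80.3,13)
```

```text
[489.4419278  215.05938808 251.09581114] [ 1.79645904e+02 -1.19450494e-01  9.34953935e+01]
[-3.45, -0.3, 0.05, 0, 0, 0.018, -3.46, -0.23, 0.06, 0, 0, 0.018, -3.46, -0.18, 0.05, 0, 0, 0.018, -3.47, -0.11, 0.06, 0, 0, 0.018, -3.46, -0.04, 0.05, 0, 0, 0.018]
[-3.47, 0.01, 0.05, 0, 0, 0.018, -3.47, 0.08, 0.06, 0, 0, 0.018, -3.46, 0.13, 0.05, 0, 0, 0.018, -3.46, 0.21, 0.05, 0, 0, 0.018, -3.46, 0.26, 0.06, 0, 0, 0.018]
[-3.45, 0.32, 0.05, 0, 0, 0.018, -3.44, 0.39, 0.06, 0, 0, 0.018, -3.44, 0.45, 0.05, 0, 0, 0.018]
end [ 477. -236.  240.] 80.09278759393872
```

>>> step_arm:
  plan: [-3.45, -0.3, 0.05, 0, 0, 0.018, -3.46, -0.23, 0.06, 0, 0, 0.018, -3.46, -0.18, 0.05, 0, 0, 0.018, -3.47, -0.11, 0.06, 0, 0, 0.018, -3.46, -0.04, 0.05, 0, 0, 0.018]

```text
time_s: 12.62
ee_pos: [483.4, 39.8, 244.3]
ee_rot: [180.0, 0.0, 88.3]
force: [0.0, 0.1, 1.2]
gripper_width: 70.1
gripper_force: 0.0
```

>>> step_arm:
  plan: [-3.47, 0.01, 0.05, 0, 0, 0.018, -3.47, 0.08, 0.06, 0, 0, 0.018, -3.46, 0.13, 0.05, 0, 0, 0.018, -3.46, 0.21, 0.05, 0, 0, 0.018, -3.46, 0.26, 0.06, 0, 0, 0.018]

```text
time_s: 13.03
ee_pos: [479.0, -133.7, 241.7]
ee_rot: [180.0, 0.0, 83.1]
force: [1.1, -0.1, -0.5]
gripper_width: 70.1
gripper_force: 0.0
```

>>> step_arm:
  plan: [-3.45, 0.32, 0.05, 0, 0, 0.018, -3.44, 0.39, 0.06, 0, 0, 0.018, -3.44, 0.45, 0.05, 0, 0, 0.018, 0, 0, 0, 0, 0, 0, 0, 0, 0, 0, 0, 0]
  hand: 5

```text
time_s: 13.45
ee_pos: [476.5, -237.3, 239.6]
ee_rot: [-180.0, -0.0, 79.9]
force: [0.3, -0.0, -0.4]
gripper_width: 49.7
gripper_force: 0.0
```

>>> step_arm:
  plan: [0, 0, 0, 0, 0, 0, 0, 0, 0, 0, 0, 0]

```text
time_s: 13.62
ee_pos: [476.8, -234.9, 240.0]
ee_rot: [-180.0, -0.0, 80.2]
force: [-0.0, 0.9, 0.3]
gripper_width: 50.0
gripper_force: 0.0
```

Run:
```python
from h import *
w=viewer.grab_frame('wrist');save(w,'wrist5.png')
s=sensors.state();print(s['ee_pos'],s['ee_rot'],s['gripper_width'],w['position'],w['attitude'])
S=[w]+[viewer.grab_frame(n) for n in('scene','side')]
for k in('lid_bar','lid_pivot'):
  for p in S:
    for d in viewer.pinpoint(k,p)[:1]: print(k,np.round(d['location']),round(d['score'],2),onz(p,d['location'],134).round(1))
for k in ('pusher',):
  for p in S[1:]:
    for d in viewer.pinpoint(k,p)[:1]: print(k,round(d['score'],2),onz(p,d['location'],45).round(1))
```

```text
[ 476.88360875 -234.75261748  240.06919305] [ 1.79999617e+02 -1.45337562e-02  8.01851220e+01] 49.828689242642284 [ 489.66324006 -161.40675716  396.76471466] [ 1.64749893e+02 -3.12324039e-02 -9.83338181e+00]
lid_bar [323. 239.] 0.9 [ 478.6 -232.1  134. ]
lid_bar [281. 181.] 0.97 [ 483.2 -232.8  134. ]
lid_bar [387. 187.] 0.83 [ 484.1 -248.7  134. ]
lid_pivot [576. 244.] 0.69 [ 677.4 -270.4  134. ]
lid_pivot [219. 202.] 0.69 [ 668.8 -285.2  134. ]
lid_pivot [324. 166.] 0.7 [ 676.8 -271.3  134. ]
pusher 0.89 [495.2 212.2  45. ]
pusher 0.58 [496.4 211.5  45. ]
```

View pics/wrist5.png

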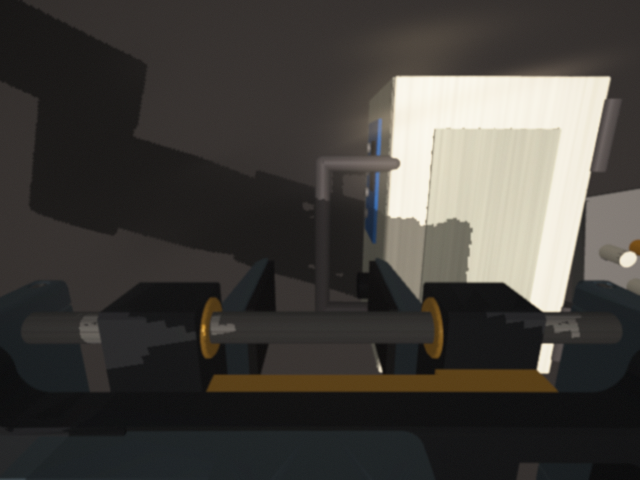

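The wrist view shows the bar vertical at column ~322, centred between the fingers, with the lid and blue panel to the right. I'll descend over the bar and grip it.

>>> step_arm:
  plan: [0.1, 0.1, 2.5, 0, 0, 0, 0, 0, 2.5, 0, 0, 0, 0, 0, 2.5, 0, 0, 0, 0, 0, 1.6, 0, 0, 0, 0, 0, 1, 0, 0, 0]

```text
time_s: 14.58
ee_pos: [476.9, -234.7, 136.9]
ee_rot: [-179.8, -0.1, 80.1]
force: [0.2, -0.2, 0.8]
gripper_width: 50.1
gripper_force: 0.0
```

>>> step_arm:
  plan: [0, 0, 1, 0, 0, 0, 0, 0, 0, 0, 0, 0, 0, 0, 0, 0, 0, 0]

```text
time_s: 14.83
ee_pos: [478.3, -235.4, 129.2]
ee_rot: [180.0, 0.0, 80.1]
force: [-0.6, -0.5, -0.3]
gripper_width: 49.8
gripper_force: 0.0
```

>>> step_arm:
  plan: [0, 0, 0, 0, 0, 0, 0, 0, 0, 0, 0, 0, 0, 0, 0, 0, 0, 0, 0, 0, 0, 0, 0, 0, 0, 0, 0, 0, 0, 0]
  hand: 0.6
  newtons: 30

```text
time_s: 15.25
ee_pos: [478.1, -235.3, 129.4]
ee_rot: [180.0, 0.0, 80.1]
force: [0.3, -0.9, 0.3]
gripper_width: 19.6
gripper_force: 0.0
```

>>> step_arm:
  plan: [0, 0, 0, 0, 0, 0, 0, 0, 0, 0, 0, 0, 0, 0, 0, 0, 0, 0]

```text
time_s: 15.5
ee_pos: [477.4, -235.1, 129.1]
ee_rot: [-179.9, 0.0, 80.1]
force: [-2.7, 0.6, 3.7]
gripper_width: 11.0
gripper_force: 30.0
```

Run:
```python
from h import *
a=np.radians(np.arange(0,61,3));y=20*(1-np.cos(a));z=-20*np.sin(a)
d=np.diff(np.round(np.c_[y,z],2),axis=0).round(2)
for i in range(0,20,5): print([v for r in d[i:i+5] for v in (0,float(r[0]),float(r[1]),0,0,0)])
s=sensors.state();print(s['ee_pos'],s['ee_rot'],s['gripper_width'],s['gripper_force'],s['force'])
```

```text
[0, 0.03, -1.05, 0, 0, 0, 0, 0.08, -1.04, 0, 0, 0, 0, 0.14, -1.04, 0, 0, 0, 0, 0.19, -1.03, 0, 0, 0, 0, 0.24, -1.02, 0, 0, 0]
[0, 0.3, -1.0, 0, 0, 0, 0, 0.35, -0.99, 0, 0, 0, 0, 0.4, -0.96, 0, 0, 0, 0, 0.45, -0.95, 0, 0, 0, 0, 0.5, -0.92, 0, 0, 0]
[0, 0.55, -0.89, 0, 0, 0, 0, 0.59, -0.87, 0, 0, 0, 0, 0.64, -0.83, 0, 0, 0, 0, 0.68, -0.79, 0, 0, 0, 0, 0.72, -0.76, 0, 0, 0]
[0, 0.76, -0.72, 0, 0, 0, 0, 0.79, -0.68, 0, 0, 0, 0, 0.83, -0.64, 0, 0, 0, 0, 0.87, -0.59, 0, 0, 0, 0, 0.89, -0.55, 0, 0, 0]
[ 477.41448691 -235.13173262  129.12359436] [-1.79933523e+02  2.77689115e-03  8.00861740e+01] 10.984467440454853 29.997265934944153 [-2.67524237  0.58289715  3.73743032]
```

>>> step_arm:
  plan: [0, 0.03, -1.05, 0, 0, 0, 0, 0.08, -1.04, 0, 0, 0, 0, 0.14, -1.04, 0, 0, 0, 0, 0.19, -1.03, 0, 0, 0, 0, 0.24, -1.02, 0, 0, 0]

```text
time_s: 15.92
ee_pos: [483.5, -236.2, 180.0]
ee_rot: [-179.8, -0.0, 80.1]
force: [-1.8, -0.5, -3.3]
gripper_width: 11.4
gripper_force: 30.0
```

Run:
```python
from h import *
S=[viewer.grab_frame(n) for n in('scene','side','wrist')]
a=np.radians(15);B=np.array([478,-234,134])+[200*(1-np.cos(a))*.985,-200*(1-np.cos(a))*.17,200*np.sin(a)]
for p in S:
  for d in viewer.pinpoint('lid_bar',p)[:1]: print(d['location'],d['score'],proj(p,B))
```

```text
[278.0, 168.3] 0.64 [278.91600771 166.01323643]
[388.1, 170.2] 0.74 [386.43776988 174.35114024]
[323.1, 299.2] 0.86 [322.32489779 302.41882069]
```

The lid follows, with low forces. I'll continue along the arc.

>>> step_arm:
  plan: [0, 0.3, -1.0, 0, 0, 0, 0, 0.35, -0.99, 0, 0, 0, 0, 0.4, -0.96, 0, 0, 0, 0, 0.45, -0.95, 0, 0, 0, 0, 0.5, -0.92, 0, 0, 0]

```text
time_s: 16.63
ee_pos: [501.8, -239.5, 228.4]
ee_rot: [-179.6, -0.0, 80.1]
force: [-9.2, -2.3, 0.4]
gripper_width: 11.5
gripper_force: 30.0
```

>>> step_arm:
  plan: [0, 0.55, -0.89, 0, 0, 0, 0, 0.59, -0.87, 0, 0, 0, 0, 0.64, -0.83, 0, 0, 0, 0, 0.68, -0.79, 0, 0, 0, 0, 0.72, -0.76, 0, 0, 0]

```text
time_s: 17.05
ee_pos: [531.7, -244.8, 271.1]
ee_rot: [-179.4, 0.0, 80.1]
force: [-15.0, 2.0, 9.2]
gripper_width: 11.2
gripper_force: 30.0
```

>>> step_arm:
  plan: [0, 0.76, -0.72, 0, 0, 0, 0, 0.79, -0.68, 0, 0, 0, 0, 0.83, -0.64, 0, 0, 0, 0, 0.87, -0.59, 0, 0, 0, 0, 0.89, -0.55, 0, 0, 0]

```text
time_s: 17.47
ee_pos: [574.5, -252.5, 305.3]
ee_rot: [-179.9, 0.1, 80.1]
force: [-9.4, 0.3, 9.9]
gripper_width: 11.2
gripper_force: 30.0
```

>>> step_arm:
  plan: [0, 0, 0, 0, 0, 0, 0, 0, 0, 0, 0, 0, 0, 0, 0, 0, 0, 0, 0, 0, 0, 0, 0, 0]

```text
time_s: 17.8
ee_pos: [575.3, -252.7, 305.7]
ee_rot: [179.9, 0.1, 80.1]
force: [-8.5, 1.2, 13.6]
gripper_width: 11.4
gripper_force: 30.0
```

Run:
```python
from h import *
s=sensors.state();print(s['ee_pos'],s['ee_rot'],s['gripper_width'],s['gripper_force'],s['force'])
S=[viewer.grab_frame(n) for n in('scene','side','wrist')]
a=np.radians(60);B=np.array([478,-234,134])+[200*(1-np.cos(a))*.985,-200*(1-np.cos(a))*.17,200*np.sin(a)];L=[]
for p in S:
  for d in viewer.pinpoint('lid_bar',p)[:1]: print(d['location'],d['score'],proj(p,B));L.append((p,d['location']))
print(tri(L),B)
c=np.zeros((300,800,3),np.uint8)
c[:,:400]=cv2.resize(S[0]['img'][100:370,120:480],(400,300),interpolation=2)
c[:,400:]=cv2.resize(S[1]['img'][80:380,200:600],(400,300),interpolation=2)
cv2.imwrite('pics/final.png',c[:,:,::-1])
```

```text
[ 575.30331875 -252.68333112  305.68451611] [1.79919975e+02 1.08494270e-01 8.00745464e+01] 11.35119172473889 29.99686360359192 [-8.45682773  1.18241867 13.59287956]
[247.3, 139.5] 0.95 [245.83774165 140.18985859]
[361.3, 119.8] 0.66 [357.33260398 122.36054059]
[424.6, 223.7] 0.61 [322.63620323 298.45500087]
[ 591.25405525 -222.22794141  332.17081572] [ 576.5        -251.          307.20508076]
```

View pics/final.png

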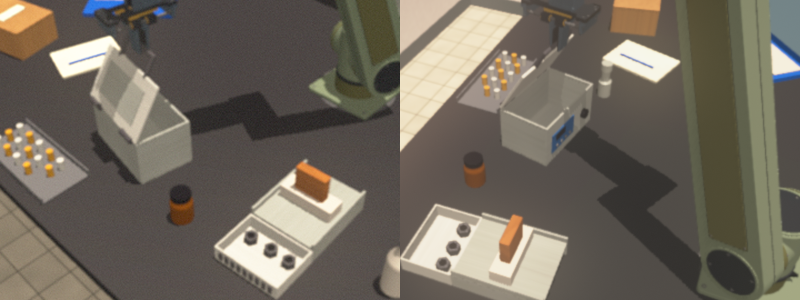

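The lid is raised, the block stands free on the board and the three nuts are in the basket. A residual force of about 16 N acts along the lid's radius, so I'll ease the tool outward slightly and re-check the angle.

>>> step_arm:
  plan: [0, -0.1, -0.17, 0, 0, 0, 0, -0.1, -0.17, 0, 0, 0, 0, 0, 0, 0, 0, 0, 0, 0, 0, 0, 0, 0, 0, 0, 0, 0, 0, 0]

```text
time_s: 18.52
ee_pos: [574.6, -252.5, 305.3]
ee_rot: [180.0, 0.0, 80.1]
force: [-2.6, -2.8, -0.1]
gripper_width: 11.5
gripper_force: 30.0
```

Run:
```python
from h import *
s=sensors.state();print(s['ee_pos'],s['ee_rot'],s['force'])
S=[viewer.grab_frame(n) for n in('scene','side')]
L=[(p,viewer.pinpoint('lid_bar',p)[0]['location']) for p in S]
print('tri',tri(L))
u=np.array([.985,-.17,0])
for p,q in L:
  e=[(np.linalg.norm(proj(p,np.array([478,-234,134])+200*(1-np.cos(a))*u+[0,0,200*np.sin(a)])-q),np.degrees(a)) for a in np.radians(np.arange(45,75,.5))]
  print(q,min(e))
g=s['ee_pos']+[0,0,5]
rel=g-(np.array([478,-234,134])+200*u); print('angle from tool',np.degrees(np.arctan2(rel[2],-rel@u)),np.hypot(rel[2],rel@u))
```

```text
[ 574.60188032 -252.53081495  305.34851377] [1.79998973e+02 4.71118321e-02 8.00810669e+01] [-2.56655365 -2.76659466 -0.13480352]
tri [ 571.85855986 -261.25011945  301.31028389]
[245.3, 140.8] (np.float64(0.7018649710972594), np.float64(60.5))
[360.8, 121.9] (np.float64(2.758999792982402), np.float64(58.5))
angle from tool 60.07143674587271 203.48340567405486
```

```bash
python3 -c "
from h import *
print(env.job_done())"
```

```text
the job is handed in; nothing more can be done
None
```

I handed the job in at about 18.6 s, with no verdict returned: the three nuts are in the basket, the push block stands free on the drain board, the gripper holds the lid open at about 60°, and the jar, bottle and injector were not touched.

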